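Free the stuck stage clamp and close it on the slide carrier

TASK

The clamp knob of the microscope specimen stage is stuck: break it loose with a firm clockwise twist, then keep turning it until the clamp has pushed the slide carrier square against the stop and grips it lightly, at about 10 N. The glass on it cracks above 18 N, so feel for the rise in torque. Work the clamp by its knob only: do not touch the jaw or the carrier, leave the other things on the bench in their places, and let go of the knob when done.

Things in the scene. Friction and masses are not known exactly. Their poses are not given: they have to be found in the camera images.
- stage: Fixed black specimen stage lying on the bench, a plate 150 (its x) by 290 (its y) mm, top face 30 mm above the bench. Origin: centre of its underside, on the bench. Along its +y lie in turn: a white gear housing (60 x 80 mm, its top 50 mm above the bench) at y -140 to -60 mm with the knob on it, the clamp jaw (aluminium, top 52 mm above the bench), the slide carrier, and the stop.
- knob_grip (a point): Point on the knob's vertical axis, 84 mm above the bench, the height to grip (at stage x 0, y -100 mm). The knob is a plain black bar 56 mm long, 14 mm thick and 30 mm high (from 66 to 96 mm above the bench) on a 20 mm stem, free all round above the housing. The point turns with the knob: the bar is long along its x and its thickness is along its y. At knob angle 0 these equal the stage's x and y.
- knob (a joint): Knob angle in rad: 0 as found, stuck; grows clockwise seen from above; ends at 3.4. About 0.6 N m breaks it loose; this fades over the first 0.3 rad. Beyond 0.9 rad it has a steady drag of about 0.25 N m, which also keeps it where it is left. Each rad moves the jaw 10 mm towards the stop; each newton of clamping adds 0.01 N m. The carrier is clamped at some angle between 1.4 and 3.2.
- jaw: Clamp jaw, an aluminium bar 70 mm long along the stage's x, moved along the stage's +y by the knob. Origin: at bench height, 10 mm ahead of the bar's front; at stage y -30 mm when the knob is at 0. Before it on set screws is a grey sprung face plate, its front 0 to 8 mm ahead of this origin, different each time. It presses with about 12 N per mm it is pushed in (120 N per rad of the knob).
- carrier: Loose steel slide carrier with a glass slide on top, 80 (its x) by 50 (its y) by 14 mm, 0.2 kg, lying on the stage between jaw and stop, a few mm from either and slightly askew. Origin: centre of its underside. Slides on the stage when pushed (under 3 N).
- carrier_mid (a point): Centre of the slide carrier, half-way up. Once it is against the stop, clamping shows as a rise in the knob torque from one small turn to the next; at standstill the drag itself may read anything from minus to plus its value, so compare readings taken after like turns.
- stop: Fixed aluminium stop bar, 110 by 16 mm, 22 mm high on the stage (top 52 mm above the bench). Its origin is at the foot of the middle of the face that looks at the carrier (looks along its -y); set at stage y 42 to 50 mm, square to the stage.
- oil_bottle: Bystander: small bottle, 36 mm across, 75 mm high. Origin: centre of its underside.
- objective: Bystander: steel microscope objective standing on end, 34 mm across, 48 mm high. Origin: centre of its underside.
- slide_box: Bystander: white slide box 85 x 100 x 34 mm. Origin: centre of its underside.
There are look-alikes about, which are no part of the job. Leave any black or purple look-alike of the carrier alone.

How it is judged:
On the way, in this order (a step that is already met when the one before it is completed fails the run):
1. the knob is broken loose: turned past 0.45 rad (value of joint knob above 0.45 rad), for 0.1 s.
2. the clamp has pushed the carrier against the stop (contact force between carrier and stop above 1.5 N and contact force between jaw and carrier above 1.5 N), for 0.2 s.
At the end, for the whole second after the job is handed in: The carrier lies flat on the stage, square to the stop (within 0.03 rad) and against it (within 1.5 mm), not shifted more than 15 mm along it, held by the jaw with 4 to 18 N; carrier and knob are at rest (contact force between jaw and carrier between 4 and 18 N and contact force between carrier and stop above 2 N and angle between the y axis of carrier and the y axis of stop, either way round below 0.03 rad and y of carrier in the frame of stop above -0.0265 m and z of carrier in the frame of stop between -0.002 and 0.002 m and x of carrier in the frame of stop between -0.015 and 0.015 m and linear speed of carrier below 0.01 m/s and velocity of joint knob below 0.05 rad/s); the robot touches nothing.
It fails at once if the carrier is clamped with more than 18 N (contact force between jaw and carrier above 18 N).
It fails at once if the robot touches the carrier (contact force between any of the fingers, the arm and carrier above 1 N).
It fails at once if the robot pushes the jaw itself (contact force between any of the fingers, the arm and jaw above 2 N).
It fails at once if a bystander is moved more than 15 mm (distance of any of oil_bottle, objective, slide_box from where it was at the start of the episode above 0.015 m).
It also fails if it takes over 72 s, if anything falls off the work surface, if the arm or the gripper's body presses on something with over 40 N, if the wrist force passes 120 N, or if a joint passes its speed limit or range.

ROBOT

A 6-joint arm with a two-finger parallel gripper is mounted at the origin on the work surface. World frame = base frame: x ahead of the robot, y to its left, z up, the work surface at z = 0. Lengths are in m, angles in rad, forces in N, time in s.
With the tool pointing down it reaches from about 0.225 to 0.875 m from the base axis. Payload 3.4 kg.
Tool frame: the origin (TCP) lies at the very end of the fingers, on their centre line; the grasp point (between the pads) lies 19 mm behind it (grip_depth is the distance from the TCP to the grasp point, in m); x points along the fingers, z is the direction in which the jaws open and shut, and the axes are right-handed (so a half turn about x gives the same grasp; the last joint's range is limited). The gripper opens to 85 mm and grips with 20 to 120 N. Pads are 22 mm wide; open, the fingers measure 114 mm over their backs; the gripper's body (76 mm by 85 mm) begins 54 mm behind the grasp point. The pads swing forward as they close: fully open they stand 13 mm farther back than shut.
Start: joints at [-1.449, 0.276, 1.505, -0, 1.361, -0.121], TCP at [0.138, -0.558, 0.204] pointing down, gripper open.
Joint ranges: [-2.89, 2.89], [-0.75, 2.08], [0.22, 2.7], [-1.18, 4.32], [0.11, 2.71], [-2.7, 2.7]. Speed limits (rad/s): [2.57, 2.57, 3.14, 3.14, 3.14, 3.14].

INTERFACE

Orientations are given as a unit quaternion [w, x, y, z].
In Python, from rig import get_state, get_image, sign_off, grip_depth gives the robot as it stands. The module is installed in compiled form; this text tells all that it offers.
- The arm moves only by the tool arm_command, never from a script. Its argument "series" is a list of rows, each an object with "dp": the shift along the tool's x, y, z scaled (see below), a list of three; "angular": the turn, a rotation vector about the tool's x, y, z scaled (see below), a list of three; "gripper": the finger opening in mm, from 0 to 85.4. A call has exactly 8 rows; each row shifts and turns the pose as measured when the row begins, along the tool's axes as they then stand; what a row does not reach is not made up. The controller multiplies each number of a shift by 0.12 m and each number of a turn by 90 degrees. A row lasts 1/8 s, in which the tool goes at most 62.5 mm and 10.7 degrees, less where a joint would pass 70% of its speed; a pose out of reach is approached as far as the arm can. A call with a number of a shift or a turn outside -1 to 1 is refused whole. A call with a gripper value outside its range is refused whole. The fingers move at their own pace and stop on an object; "grip_force" is the grip in N (left out, the last holds). Time passes only in rows, so rows that do not move let the fingers close, or fill a call up. It gives the time, the measured TCP pose, the force and the opening at its end, in the units of the state.
- get_state(): the state, without advancing time (a new reading comes with each control period).
- get_image(name): name is "scene" or "side" or "wrist"; returns a dict with "image" (400x640x3 uint8, blue, green, red), "depth" (400x640 float32, m along the optical axis (not along the pixel's ray), 0 where there is no reading), "mtx" (3x3 intrinsics, pixels), "view" (4x4, takes a point from world to camera coordinates); the wrist camera has in their place "mount" (4x4, takes a point from camera to tool coordinates, whose origin is the TCP and whose axes are the tool frame's). Camera axes: x right, y up, looking along -z (the intrinsics and any distortion apply to the point x, -y, -z); pixel columns grow to the right and rows downward; lengths in m; the calibration is good to about 2 mm. A picture is of the moment at which its call begins: read the wrist's pose just before it.
- sign_off(): hands the job in, once; it reports no verdict.
The state is a dict: "clock": time; "qpos": joint angles; "qd": joint speeds; "effort": joint torques, N m; "position": TCP position; "ee_rot": TCP orientation; "contact_force": force on the tool from outside, world axes, zero at the start; "moment": the same for the moment, N m; "width": finger opening in m.
Only numpy, scipy, OpenCV 4.12 (cv2) and the standard library are available. Lean on these libraries where they do the work, as an engineer would, in place of code of your own. Each camera call takes 0.05 s, during which the arm holds its last target. There are 200 camera calls.

## Working session

There is one attempt and no reset: what is moved stays moved. The work goes in short steps, Python scripts to look and compute and a tool call to move; the robot and the scene stay as the last step left them, time stands still between calls to the robot, and variables do not carry over. Pictures are saved under pics/ and viewed, about 8 in all and at most 12, crops included, and the job is handed in when it is done.

Besides the shell and the picture viewer there is one more tool, called after "Request:" as name(argument=value, ...), one argument or row to a line, values as JSON. arm_command: Moves the arm, as the interface text tells. Its arguments: {"type":"object","properties":{"series":{"type":"array","items":{"type":"object","properties":{"dp":{"type":"array","items":{"type":"number"}},"angular":{"type":"array","items":{"type":"number"}},"gripper":{"type":"number"}}}},"grip_force":{"type":"number"}},"required":["series"]}

```bash
mkdir -p pics
cat > h.py <<'E'
import numpy as np, cv2
from rig import get_state, get_image, grip_depth
from scipy.spatial.transform import Rotation as R
def Rt(q): return R.from_quat([q[1],q[2],q[3],q[0]]).as_matrix()
def campose(name):
    s=get_state(); d=get_image(name)
    if name=='wrist':
        T=np.eye(4);T[:3,:3]=Rt(s['ee_rot']);T[:3,3]=s['position'];C=T@np.array(d['mount'])
    else: C=np.linalg.inv(np.array(d['view']))
    return d,C
def ray(d,C,px,z):
    k=np.linalg.inv(d['mtx'])@np.array([px[0],px[1],1.]);v=C[:3,:3]@np.array([k[0],-k[1],-1.])
    return C[:3,3]+v*(z-C[2,3])/v[2]
def cloud(d,C):
    h,w=d['depth'].shape;u,v=np.meshgrid(np.arange(w),np.arange(h));D=d['depth'];m=d['mtx']
    P=np.stack([(u-m[0,2])/m[0,0]*D,-(v-m[1,2])/m[1,1]*D,-D],-1)
    return P@C[:3,:3].T+C[:3,3]
E
python3 - <<'E'
from h import *
s=get_state();print(s,grip_depth)
for n in ['scene','side']:
    d,C=campose(n);cv2.imwrite(f'pics/{n}1.png',d['image']);np.savez(f'{n}1.npz',C=C,**{k:d[k] for k in('image','depth','mtx')})
    print(n,C.round(3).tolist(),d['mtx'].round(1).tolist(), [k for k in d])
E
```

```text
{'clock': 0.0, 'qpos': array([-1.44900106e+00,  2.76575926e-01,  1.50614174e+00,  2.75444690e-05,
        1.36072306e+00, -1.20986188e-01]), 'qd': array([-0.00117817,  0.00073212,  0.00029779,  0.00036613, -0.00010352,
        0.00095366]), 'effort': array([-1.64151159e-03, -4.16775727e+01, -2.45807558e+01, -1.87145524e-04,
        1.11033334e-02,  2.24290687e-06]), 'position': array([ 0.13817238, -0.55754243,  0.20344722]), 'ee_rot': array([ 0.55641003,  0.43624417,  0.55732098, -0.43530704]), 'contact_force': array([ 0.40570368,  1.00636138, -0.57054848]), 'moment': array([-0.04424273,  0.01710822, -0.00509552]), 'width': 0.08530599963856661} 0.0187
scene [[0.556, -0.681, 0.476, 1.095], [0.831, 0.456, -0.319, -0.218], [0.0, 0.573, 0.82, 0.958], [0.0, 0.0, 0.0, 1.0]] [[464.0, 0.0, 318.5], [0.0, 464.0, 200.0], [0.0, 0.0, 1.0]] ['image', 'depth', 'mtx', 'view']
side [[0.891, 0.353, -0.285, 0.377], [-0.454, 0.709, -0.54, -0.282], [0.011, 0.61, 0.792, 0.633], [0.0, 0.0, 0.0, 1.0]] [[391.7, 0.0, 321.5], [0.0, 391.7, 203.6], [0.0, 0.0, 1.0]] ['image', 'depth', 'mtx', 'view']
```

View pics/scene1.png

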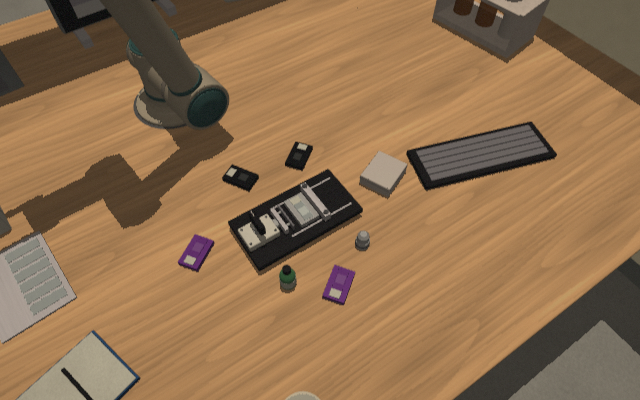

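View pics/side1.png

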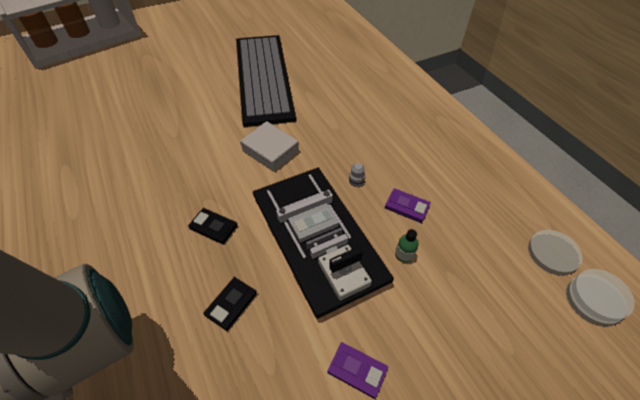

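The scene view shows the black stage (295,220) with the knob at (260,222), the jaw (280,215), the grey carrier (300,208) and the stop (315,198). In the side view the knob is at (345,262). The look-alikes lie on the bench: black at (240,178) and (299,155), purple at (196,252) and (339,285). The grey carrier between jaw and stop is the one meant. Next I'll measure the stage pose.

Run:
```python
from h import *
for n in ['scene','side']:
    z=np.load(n+'1.npz');d=dict(z);P=cloud(d,z['C']);im=d['image']
    g=im.max(-1)
    box={'scene':(slice(165,272),slice(225,366)),'side':(slice(165,320),slice(250,395))}[n]
    m=np.zeros(g.shape,bool);m[box]=True
    top=m&(P[...,2]>.022)&(P[...,2]<.038)&(g<60)
    k,_=cv2.connectedComponents(top.astype(np.uint8))[0:2]
    q=P[top][:,:2].astype(np.float32)
    st=m&(P[...,2]>.022)
    r=cv2.minAreaRect(q);print(n,'stage',r,cv2.boxPoints(r).round(3).tolist(),np.median(P[top][:,2]))
    kn=m&(P[...,2]>.085)&(P[...,2]<.105);qk=P[kn];print('knob',kn.sum(),cv2.minAreaRect(qk[:,:2].astype(np.float32)),qk.mean(0))
    hs=m&(abs(P[...,2]-.05)<.006)&(g>110);r=cv2.minAreaRect(P[hs][:,:2].astype(np.float32));print('50mm bright',r)
    for i,(a,b) in {'scene':{'bottle':(288,270),'obj':(363,236),'box':(384,170)},'side':{'bottle':(411,235),'obj':(358,168),'box':(270,140)}}[n].items():
        print(i,P[b,a].round(3))
```

```text
scene stage ((0.5908102989196777, 0.07346751540899277), (0.28866565227508545, 0.20680077373981476), 89.3985366821289) [[0.4860000014305115, -0.07000000029802322], [0.6930000185966492, -0.07199999690055847], [0.6959999799728394, 0.21699999272823334], [0.48899999260902405, 0.21899999678134918]] 0.030536047998215188
knob 163 ((0.560054361820221, -0.025055959820747375), (0.055536843836307526, 0.014380639418959618), 0.11407529562711716) [ 0.56286062 -0.02583808  0.0949423 ]
50mm bright ((0.6204187870025635, 0.0536922812461853), (0.20716102421283722, 0.2255963385105133), 7.504515647888184)
bottle [ 0.696 -0.027  0.076]
obj [0.705 0.165 0.048]
box [0.575 0.331 0.036]
side stage ((0.5953197479248047, 0.07529757916927338), (0.2881760001182556, 0.22257694602012634), 89.95651245117188) [[0.48399999737739563, -0.0689999982714653], [0.7059999704360962, -0.0689999982714653], [0.7070000171661377, 0.21899999678134918], [0.48399999737739563, 0.21899999678134918]] 0.029586913753068433
knob 353 ((0.5583527088165283, -0.023590128868818283), (0.05519435554742813, 0.014293534681200981), 0.09661216288805008) [ 0.55736939 -0.02513347  0.09369712]
50mm bright ((0.6187119483947754, 0.05593448132276535), (0.20740221440792084, 0.22621513903141022), 7.458977222442627)
bottle [ 0.684 -0.029  0.075]
obj [0.696 0.166 0.047]
box [0.571 0.334 0.034]
```

Both views agree: the stage is centred at about (0.560, 0.075) with its axes parallel to the world's, and the knob is at about (0.559, -0.0245). Next, the yaw options.

```bash
cat > mv.py <<'E'
from h import *
def plan(tx,ty,tz):
    s=get_state();M=Rt(s['ee_rot']);d=np.array([tx,ty,tz])-s['position']
    print('pos',s['position'].round(4),'q',s['qpos'].round(3),'dp units total',(M.T@d/.12).round(3),'zaxis yaw',np.arctan2(M[1,2],M[0,2]).round(4),'tilt',M[:,0].round(4),'F',s['contact_force'].round(2),'M',s['moment'].round(3),'w',round(s['width'],4),'t',round(s['clock'],2))
    return M
E
python3 - <<'E'
from mv import *
M=plan(.559,-.0245,.2);print(M.round(3))
d,C=campose('wrist');print(np.array(d['mount']).round(3).tolist(),d['mtx'])
E
```

```text
pos [ 0.1381 -0.5576  0.2036] q [-1.449  0.276  1.506 -0.     1.361 -0.121] dp units total [ 0.036  4.472 -3.469] zaxis yaw -1.3281 tilt [-2.0e-04  1.6e-03 -1.0e+00] F [-0.74 -0.34 -0.7 ] M [ 0.053 -0.021  0.062] w 0.0852 t 0.1
[[-0.     0.971  0.24 ]
 [ 0.002  0.24  -0.971]
 [-1.     0.    -0.002]]
[[0.001, 0.302, -0.953, -0.169], [-0.0, 0.953, 0.302, 0.077], [1.0, -0.0, 0.001, 0.001], [0.0, 0.0, 0.0, 1.0]] [[312.85098649   0.         321.73830148]
 [  0.         312.85098649 204.0519199 ]
 [  0.           0.           1.        ]]
```

Request:
arm_command(
  series=[
    {"dp": [0,0.37,-0.29],"angular": [0,0,0],"gripper": 85},
    {"dp": [0,0.37,-0.29],"angular": [0,0,0],"gripper": 85},
    {"dp": [0,0.37,-0.29],"angular": [0,0,0],"gripper": 85},
    {"dp": [0,0.37,-0.29],"angular": [0,0,0],"gripper": 85},
    {"dp": [0,0.37,-0.29],"angular": [0,0,0],"gripper": 85},
    {"dp": [0,0.37,-0.29],"angular": [0,0,0],"gripper": 85},
    {"dp": [0,0.37,-0.29],"angular": [0,0,0],"gripper": 85},
    {"dp": [0,0.37,-0.29],"angular": [0,0,0],"gripper": 85},
  ],
)

```text
clock: 1.15
position: [0.4225, -0.1956, 0.2018]
ee_rot: [0.555, 0.439, 0.555, -0.438]
contact_force: [0.6, -1.1, -0.0]
width: 0.0851
```

```bash
python3 -c "
from mv import *
plan(.559,-.0245,.2)"
```

```text
pos [ 0.4225 -0.1956  0.2018] q [-0.585  0.112  1.726  0.002  1.304  0.752] dp units total [ 0.019  1.436 -1.124] zaxis yaw -1.3375 tilt [ 8.0e-04  1.8e-03 -1.0e+00] F [ 0.6  -1.08 -0.01] M [-0.018 -0.041 -0.02 ] w 0.0851 t 1.15
```

Request:
arm_command(
  series=[
    {"dp": [0,0.36,-0.28],"angular": [0,0,0],"gripper": 85},
    {"dp": [0,0.36,-0.28],"angular": [0,0,0],"gripper": 85},
    {"dp": [0,0.36,-0.28],"angular": [0,0,0],"gripper": 85},
    {"dp": [0,0.36,-0.28],"angular": [0,0,0],"gripper": 85},
    {"dp": [0,0,0],"angular": [-0.118,0,0],"gripper": 85},
    {"dp": [0,0,0],"angular": [-0.118,0,0],"gripper": 85},
    {"dp": [0,0,0],"angular": [-0.118,0,0],"gripper": 85},
    {"dp": [0,0,0],"angular": [-0.118,0,0],"gripper": 85},
  ],
)

```text
clock: 2.15
position: [0.5647, -0.013, 0.1993]
ee_rot: [0.676, 0.203, 0.678, -0.202]
contact_force: [-0.2, -0.5, -0.6]
width: 0.0849
```

Request:
arm_command(
  series=[
    {"dp": [0,0,0],"angular": [-0.118,0,0],"gripper": 85},
    {"dp": [0,0,0],"angular": [-0.118,0,0],"gripper": 85},
    {"dp": [0,0,0],"angular": [-0.118,0,0],"gripper": 85},
    {"dp": [0,0,0],"angular": [-0.118,0,0],"gripper": 85},
    {"dp": [0,0,0],"angular": [-0.118,0,0],"gripper": 85},
    {"dp": [0,0,0],"angular": [-0.118,0,0],"gripper": 85},
    {"dp": [0,0,0],"angular": [-0.118,0,0],"gripper": 85},
    {"dp": [0,0,0],"angular": [-0.118,0,0],"gripper": 85},
  ],
)

```text
clock: 3.15
position: [0.5625, -0.0125, 0.1961]
ee_rot: [0.632, -0.311, 0.636, 0.316]
contact_force: [0.1, -0.5, 0.8]
width: 0.0852
```

```bash
python3 -c "
from mv import *
plan(.559,-.0245,.2)"
```

```text
pos [ 0.5625 -0.0125  0.1961] q [-0.147  0.267  1.538  0.002  1.346 -1.065] dp units total [-0.032 -0.037 -0.097] zaxis yaw 0.9177 tilt [-0.0087  0.0031 -1.    ] F [ 0.07 -0.53  0.76] M [-0.044 -0.011 -0.045] w 0.0852 t 3.15
```

Request:
arm_command(
  series=[
    {"dp": [0,0,0],"angular": [-0.104,0,0],"gripper": 85},
    {"dp": [0,0,0],"angular": [-0.104,0,0],"gripper": 85},
    {"dp": [0,0,0],"angular": [-0.104,0,0],"gripper": 85},
    {"dp": [0,0,0],"angular": [-0.104,0,0],"gripper": 85},
    {"dp": [0,0.03,-0.1],"angular": [0,0,0],"gripper": 85},
    {"dp": [0,0,0],"angular": [0,0,0],"gripper": 85},
    {"dp": [0,0,0],"angular": [0,0,0],"gripper": 85},
    {"dp": [0,0,0],"angular": [0,0,0],"gripper": 85},
  ],
)

```text
clock: 4.15
position: [0.5573, -0.0256, 0.194]
ee_rot: [0.494, -0.5, 0.498, 0.508]
contact_force: [-0.1, -0.1, -0.4]
width: 0.085
```

```bash
python3 -c "
from mv import *
plan(.559,-.0245,.2)
d,C=campose('wrist');np.savez('w1.npz',C=C,**{k:d[k] for k in('image','depth','mtx')})
cv2.imwrite('pics/w1.png',d['image'])
P=cloud(d,C);m=(P[...,2]>.088)&(P[...,2]<.1)&(abs(P[...,0]-.559)<.05)&(abs(P[...,1]+.025)<.04)
print(m.sum(),cv2.minAreaRect(P[m][:,:2].astype(np.float32)),P[m].mean(0))"
```

```text
pos [ 0.5573 -0.0256  0.194 ] q [-1.710e-01  2.640e-01  1.548e+00  1.000e-03  1.344e+00 -1.759e+00] dp units total [-0.051 -0.014  0.009] zaxis yaw 1.5867 tilt [-0.0135  0.0036 -0.9999] F [-0.14 -0.06 -0.41] M [-0.02  -0.02  -0.007] w 0.085 t 4.15
927 ((0.5602561831474304, -0.024648170918226242), (0.013964936137199402, 0.055849604308605194), 89.78781127929688) [ 0.55885466 -0.02466142  0.09525338]
```

View pics/w1.png

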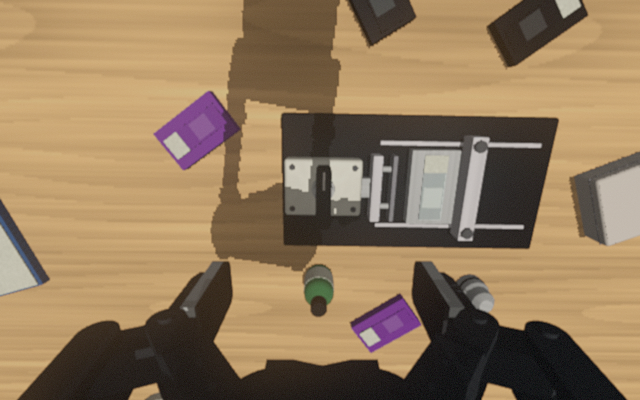

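The knob measures (0.560, -0.0247) with the bar along x, 56 x 14 mm as stated. I'll take one enlarged crop to confirm the carrier and measure the gaps.

```bash
python3 -c "
from h import *
z=np.load('w1.npz');d=dict(z);C=z['C'];im=d['image']
c=cv2.resize(im[125:255,355:500],None,fx=5,fy=4.5,interpolation=cv2.INTER_CUBIC);cv2.imwrite('pics/w1c.png',c)
P=cloud(d,C)
for r in (172,188,205):
  print(r,[(u,int(im[r,u].max()),(P[r,u,1]-.0753).round(4),P[r,u,2].round(3)) for u in range(366,486,2)])
" | tr -d '\n' | sed 's/np.float32(\([^)]*\))/\1/g;s/np.float64(\([^)]*\))/\1/g'
```

```text
172 [(366, 56, -0.0527, 0.029), (368, 55, -0.0508, 0.031), (370, 76, -0.0498, 0.038), (372, 125, -0.0498, 0.05), (374, 192, -0.048, 0.052), (376, 194, -0.0457, 0.05), (378, 196, -0.044, 0.052), (380, 197, -0.0419, 0.052), (382, 143, -0.0381, 0.043), (384, 84, -0.0356, 0.041), (386, 85, -0.0342, 0.044), (388, 98, -0.0318, 0.043), (390, 100, -0.0296, 0.042), (392, 87, -0.0291, 0.049), (394, 141, -0.0274, 0.051), (396, 126, -0.0253, 0.05), (398, 58, -0.0179, 0.029), (400, 58, -0.0159, 0.03), (402, 59, -0.0135, 0.029), (404, 57, -0.0119, 0.031), (406, 50, -0.0096, 0.031), (408, 78, -0.0088, 0.036), (410, 114, -0.009, 0.043), (412, 179, -0.0073, 0.044), (414, 176, -0.0051, 0.044), (416, 176, -0.003, 0.044), (418, 178, -0.0011, 0.045), (420, 180, 0.0014, 0.043), (422, 173, 0.0035, 0.043), (424, 172, 0.0049, 0.045), (426, 187, -0.1036, 0.364), (428, 188, 0.009, 0.045), (430, 187, 0.0112, 0.045), (432, 187, 0.0133, 0.045), (434, 186, 0.0151, 0.046), (436, 191, 0.0172, 0.046), (438, 188, 0.0195, 0.045), (440, 186, 0.0217, 0.045), (442, 187, 0.0231, 0.047), (444, 187, 0.0252, 0.046), (446, 190
[... 3057 characters left out ...]
72, 0.046), (434, 192, 0.0193, 0.046), (436, 192, 0.0217, 0.045), (438, 192, 0.0236, 0.046), (440, 187, 0.026, 0.045), (442, 182, 0.0288, 0.044), (444, 174, 0.0307, 0.044), (446, 174, 0.0327, 0.045), (448, 172, 0.035, 0.044), (450, 172, 0.0369, 0.045), (452, 173, 0.0394, 0.044), (454, 101, 0.047, 0.032), (456, 82, 0.0472, 0.036), (458, 84, 0.0468, 0.042), (460, 79, 0.0465, 0.047), (462, 110, 0.0472, 0.05), (464, 191, 0.0481, 0.053), (466, 197, 0.0506, 0.052), (468, 199, 0.0527, 0.052), (470, 192, 0.0542, 0.053), (472, 193, 0.0566, 0.052), (474, 191, 0.059, 0.052), (476, 193, 0.0606, 0.053), (478, 128, 0.0755, 0.029), (480, 41, 0.078, 0.028), (482, 46, 0.0793, 0.03), (484, 46, 0.0813, 0.031)]
```

View pics/w1c.png

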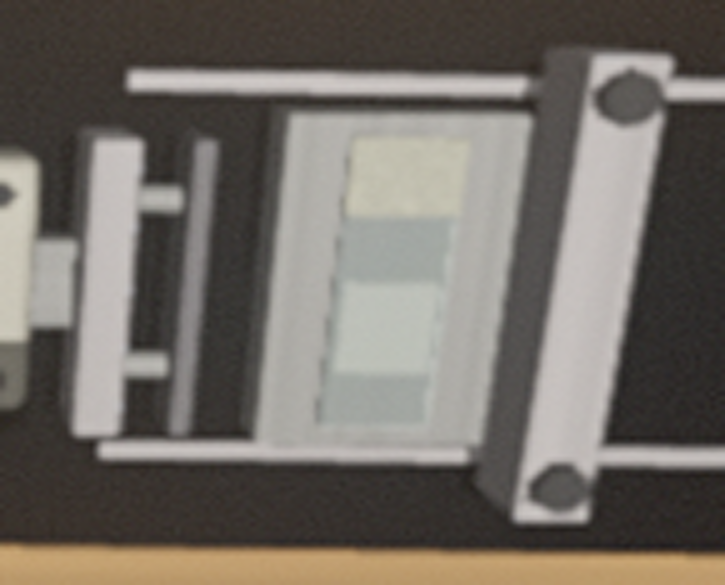

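The crop confirms the grey carrier with the glass between the face plate and the stop. In stage y, the plate front is at about -24.5 mm, the carrier's rear at about -9 mm and the stop face at 47.2 mm. Clamping should therefore start near 2.17 rad. Going down over the knob.

Request:
arm_command(
  series=[
    {"dp": [0,-0.022,0.007],"angular": [0.01,0.002,-0.009],"gripper": 85},
    {"dp": [0.25,0,0],"angular": [0,0,0],"gripper": 60},
    {"dp": [0.25,0,0],"angular": [0,0,0],"gripper": 50},
    {"dp": [0.25,0,0],"angular": [0,0,0],"gripper": 40},
    {"dp": [0.18,0,0],"angular": [0,0,0],"gripper": 40},
    {"dp": [0.06,0,0],"angular": [0,0,0],"gripper": 40},
    {"dp": [0,0,0],"angular": [0,0,0],"gripper": 40},
    {"dp": [0,0,0],"angular": [0,0,0],"gripper": 40},
  ],
  grip_force=120,
)

```text
clock: 5.2
position: [0.5636, -0.0235, 0.0747]
ee_rot: [0.503, -0.502, 0.498, 0.496]
contact_force: [0.1, -0.0, 0.6]
width: 0.0401
```

```bash
python3 -c "
from mv import *
plan(.560,-.0247,.065)"
```

```text
pos [ 0.5636 -0.0235  0.0747] q [-1.660e-01  3.560e-01  1.732e+00  1.000e-03  1.043e+00 -1.734e+00] dp units total [ 0.081  0.031 -0.01 ] zaxis yaw 1.5674 tilt [ 1.080e-02 -7.000e-04 -9.999e-01] F [ 0.14 -0.01  0.59] M [ 0.005 -0.012  0.014] w 0.0401 t 5.2
```

Request:
arm_command(
  series=[
    {"dp": [0.04,0.031,-0.01],"angular": [0,0,0.007],"gripper": 40},
    {"dp": [0.04,0,0],"angular": [0,0,0],"gripper": 40},
    {"dp": [0,0,0],"angular": [0,0,0],"gripper": 40},
    {"dp": [0,0,0],"angular": [0,0,0],"gripper": 0},
    {"dp": [0,0,0],"angular": [0,0,0],"gripper": 0},
    {"dp": [0,0,0],"angular": [0,0,0],"gripper": 0},
    {"dp": [0,0,0],"angular": [0,0,0],"gripper": 0},
    {"dp": [0,0,0],"angular": [0,0,0],"gripper": 0},
  ],
  grip_force=120,
)

```text
clock: 6.2
position: [0.561, -0.0241, 0.0669]
ee_rot: [0.502, -0.5, 0.5, 0.498]
contact_force: [-0.4, 0.8, 0.8]
width: 0.0071
```

```bash
python3 -c "
from mv import *
plan(.560,-.0247,.065)"
```

```text
pos [ 0.561  -0.0241  0.0669] q [-1.670e-01  3.650e-01  1.741e+00  1.000e-03  1.033e+00 -1.735e+00] dp units total [ 0.016  0.009 -0.005] zaxis yaw 1.5668 tilt [ 3.e-03  4.e-04 -1.e+00] F [-0.37  0.82  0.81] M [ 0.164  0.077 -0.042] w 0.0071 t 6.2
```

The opening reads 7.1 mm on a 14 mm bar, which is doubtful, so I'll look.

```bash
python3 -c "
from mv import *
a,_=campose('side');b,_=campose('wrist')
c=cv2.resize(a['image'][180:310,270:420],None,fx=4,fy=4);w=b['image'];w=w[120:400,230:430];w=cv2.resize(w,None,fx=520/280*.0+1,fy=520/280)
w=cv2.resize(w,(200,520));cv2.imwrite('pics/g1.png',np.hstack([c,w]));print(get_state()['width'],get_state()['moment'])"
```

```text
0.006926079262975153 [0.1706891  0.04474776 0.01314741]
```

View pics/g1.png

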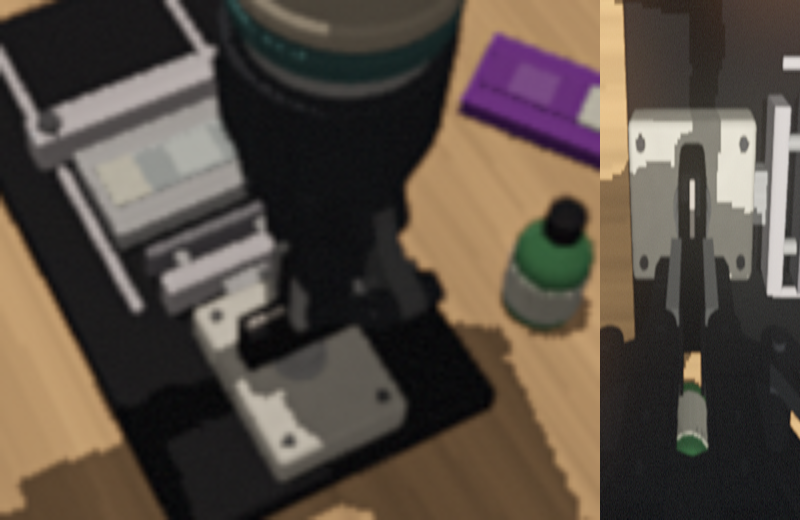

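The picture shows the fingers straddling the bar, with pads on both faces (wrist crop around 692,260). The low opening reading is just the pads yielding under 120 N. Now breaking it loose.

Request:
arm_command(
  series=[
    {"dp": [0,0,0],"angular": [0.06,0,0],"gripper": 0},
    {"dp": [0,0,0],"angular": [0.08,0,0],"gripper": 0},
    {"dp": [0,0,0],"angular": [0.08,0,0],"gripper": 0},
    {"dp": [0,0,0],"angular": [0.08,0,0],"gripper": 0},
    {"dp": [0,0,0],"angular": [0.08,0,0],"gripper": 0},
    {"dp": [0,0,0],"angular": [0.08,0,0],"gripper": 0},
    {"dp": [0,0,0],"angular": [0.08,0,0],"gripper": 0},
    {"dp": [0,0,0],"angular": [0,0,0],"gripper": 0},
  ],
  grip_force=120,
)

```text
clock: 7.3
position: [0.5607, -0.0246, 0.0669]
ee_rot: [0.665, -0.244, 0.664, 0.242]
contact_force: [0.2, 0.8, 0.5]
width: 0.0068
```

```bash
python3 -c "
from mv import *
plan(.560,-.0247,.065)"
```

```text
pos [ 0.5607 -0.0246  0.0669] q [-0.167  0.365  1.741 -0.002  1.033 -0.866] dp units total [ 0.016  0.003 -0.005] zaxis yaw 0.7008 tilt [ 0.0021 -0.002  -1.    ] F [0.23 0.85 0.52] M [0.177 0.109 0.122] w 0.0068 t 7.3
```

```bash
cat > look.py <<'E'
from mv import *
def gaps(n='scene'):
    d,C=campose(n);P=cloud(d,C).reshape(-1,3);g=d['image'].max(-1).ravel()
    m=(abs(P[:,0]-.56)<.033)&(abs(P[:,1]-.07)<.08)
    h,_=np.histogram(P[m&(P[:,2]>.046)&(P[:,2]<.056)][:,1]-.0753,bins=np.arange(-.05,.08,.001))
    print(n,'z50:',{int(i-50):int(c) for i,c in enumerate(h) if c>4})
    q=P[m&(P[:,2]>.039)&(P[:,2]<.0465)&(g>150)]
    r=cv2.minAreaRect(q[(q[:,1]>.055)][:,:2].astype(np.float32));print('carrier',r)
    return d
E
python3 -c "
from look import *
for n in('scene','side','wrist'): cv2.imwrite('pics/l_%s.png'%n,gaps(n)['image'])"
```

```text
scene z50: {-42: 15, -41: 9, -40: 12, -39: 6, -38: 9, -37: 11, -36: 7, -35: 8, -34: 10, -33: 8, -21: 15, -20: 12, -19: 7, -18: 16, -8: 5, 4: 7, 5: 6, 8: 6, 9: 5, 10: 9, 13: 7, 18: 5, 20: 7, 23: 5, 26: 8, 27: 5, 46: 8, 47: 16, 48: 12, 49: 9, 50: 10, 51: 11, 52: 10, 53: 8, 54: 6, 55: 10, 56: 11, 57: 9, 58: 7, 59: 15, 60: 8, 61: 8, 62: 8}
carrier ((0.5599154233932495, 0.09020815789699554), (0.04696226119995117, 0.06568841636180878), 89.85647583007812)
side z50: {-41: 10, -40: 28, -39: 13, -38: 11, -37: 15, -36: 14, -35: 11, -34: 8, -33: 18, -32: 11, -31: 9, -30: 6, -20: 9, -19: 24, -18: 15, -17: 16, -16: 13, -15: 7, 15: 6, 18: 5, 22: 5, 23: 5, 47: 6, 48: 36, 49: 25, 50: 16, 51: 14, 52: 14, 53: 20, 54: 14, 55: 14, 56: 14, 57: 15, 58: 15, 59: 15, 60: 12, 61: 22, 62: 12, 63: 10, 64: 6}
carrier ((0.5570223927497864, 0.08773814141750336), (0.0627293735742569, 0.06151289865374565), 86.90718841552734)
wrist z50: {-42: 122, -41: 186, -40: 185, -39: 191, -38: 188, -37: 192, -36: 187, -35: 193, -34: 189, -33: 191, -32: 58, -21: 247, -20: 200, -19: 207, -18: 197, -17: 41, 3: 8, 4: 18, 5: 17, 6: 28, 7: 20, 8: 23, 9: 25, 10: 23, 11: 19, 12: 19, 13: 20, 14: 23, 15: 18, 16: 23, 17: 25, 18: 28, 19: 23, 20: 23, 21: 22, 22: 21, 23: 18, 24: 31, 25: 17, 26: 22, 27: 11, 46: 496, 47: 385, 48: 221, 49: 226, 50: 194, 51: 224, 52: 199, 53: 196, 54: 192, 55: 187, 56: 202, 57: 175, 58: 178, 59: 180, 60: 158, 61: 162, 62: 53}
carrier ((0.5599877238273621, 0.09141157567501068), (0.06597868353128433, 0.05015099421143532), 0.019636260345578194)
```

The jaw has moved about 8 mm, so the knob is loose at roughly 0.8 rad. About 13.7 mm (1.37 rad) remain to clamping. Turning another ~0.9 rad.

Request:
arm_command(
  series=[
    {"dp": [0,0,0],"angular": [0.08,0,0],"gripper": 0},
    {"dp": [0,0,0],"angular": [0.08,0,0],"gripper": 0},
    {"dp": [0,0,0],"angular": [0.08,0,0],"gripper": 0},
    {"dp": [0,0,0],"angular": [0.08,0,0],"gripper": 0},
    {"dp": [0,0,0],"angular": [0.08,0,0],"gripper": 0},
    {"dp": [0,0,0],"angular": [0.08,0,0],"gripper": 0},
    {"dp": [0,0,0],"angular": [0.08,0,0],"gripper": 0},
    {"dp": [0,0,0],"angular": [0,0,0],"gripper": 0},
  ],
  grip_force=120,
)

```text
clock: 8.45
position: [0.5602, -0.0247, 0.0669]
ee_rot: [0.704, 0.067, 0.703, -0.069]
contact_force: [-0.5, 1.9, 0.6]
width: 0.0069
```

```bash
python3 -c "
from look import *
plan(.560,-.0247,.065);gaps('wrist')"
```

```text
pos [ 0.5602 -0.0247  0.0669] q [-0.166  0.365  1.741 -0.003  1.034  0.027] dp units total [ 0.016 -0.    -0.002] zaxis yaw -0.1922 tilt [ 9.0e-04 -2.8e-03 -1.0e+00] F [-0.55  1.92  0.59] M [0.185 0.046 0.179] w 0.0069 t 8.45
wrist z50: {-33: 129, -32: 204, -31: 209, -30: 210, -29: 210, -28: 212, -27: 215, -26: 213, -25: 213, -24: 217, -23: 68, -13: 9, -12: 259, -11: 228, -10: 234, -9: 225, -8: 18, 5: 14, 6: 21, 7: 20, 8: 18, 9: 25, 10: 21, 11: 26, 12: 23, 13: 25, 14: 23, 15: 33, 16: 18, 17: 19, 18: 20, 19: 28, 20: 31, 21: 28, 22: 23, 23: 31, 24: 15, 25: 26, 26: 29, 27: 21, 28: 8}
carrier ((0.5600013136863708, 0.08460210263729095), (0.06598011404275894, 0.059174545109272), 0.014441491104662418)
```

Request:
arm_command(
  series=[
    {"dp": [0,0,0],"angular": [0.025,0,0],"gripper": 0},
    {"dp": [0,0,0],"angular": [0.025,0,0],"gripper": 0},
    {"dp": [0,0,0],"angular": [0.025,0,0],"gripper": 0},
    {"dp": [0,0,0],"angular": [0.025,0,0],"gripper": 0},
    {"dp": [0,0,0],"angular": [0.025,0,0],"gripper": 0},
    {"dp": [0,0,0],"angular": [0.02,0,0],"gripper": 0},
    {"dp": [0,0,0],"angular": [0.02,0,0],"gripper": 0},
    {"dp": [0,0,0],"angular": [0.02,0,0],"gripper": 0},
  ],
  grip_force=120,
)

```text
clock: 9.5
position: [0.56, -0.0247, 0.0669]
ee_rot: [0.686, 0.171, 0.686, -0.172]
contact_force: [-0.5, -0.6, 1.2]
width: 0.007
```

```bash
python3 -c "
from look import *
plan(.560,-.0247,.065);gaps('wrist');
print([get_state()['moment'][2].round(3) for _ in range(3)],get_state()['effort'][5])"
```

```text
pos [ 0.56   -0.0247  0.0669] q [-0.166  0.365  1.741 -0.003  1.035  0.326] dp units total [ 0.016 -0.    -0.   ] zaxis yaw -0.49 tilt [ 5.e-04 -3.e-03 -1.e+00] F [-0.52 -0.55  1.16] M [0.221 0.075 0.303] w 0.007 t 9.5
wrist z50: {-30: 162, -29: 202, -28: 202, -27: 203, -26: 211, -25: 208, -24: 204, -23: 208, -22: 206, -21: 203, -20: 44, -10: 75, -9: 257, -8: 229, -7: 215, -6: 214, -5: 8, 8: 12, 9: 19, 10: 16, 11: 15, 12: 20, 13: 12, 14: 28, 15: 18, 16: 20, 17: 13, 18: 23, 19: 19, 20: 23, 21: 20, 22: 25, 23: 21, 24: 14, 25: 22, 26: 21, 27: 25, 28: 26, 29: 21, 30: 19, 31: 7, 46: 186, 47: 244, 48: 112, 49: 110, 50: 90, 51: 104, 52: 75, 53: 79, 54: 69, 55: 53, 56: 47, 57: 46, 58: 37, 59: 21, 60: 24, 61: 9}
carrier ((0.5599730014801025, 0.08894422650337219), (0.06593155860900879, 0.06608044356107712), 89.8493881225586)
[np.float64(0.236), np.float64(0.236), np.float64(0.236)] 0.2690162044018507
```

Request:
arm_command(
  series=[
    {"dp": [0,0,0],"angular": [0.006,0,0],"gripper": 0},
    {"dp": [0,0,0],"angular": [0.006,0,0],"gripper": 0},
    {"dp": [0,0,0],"angular": [0.006,0,0],"gripper": 0},
    {"dp": [0,0,0],"angular": [0.006,0,0],"gripper": 0},
    {"dp": [0,0,0],"angular": [0.006,0,0],"gripper": 0},
    {"dp": [0,0,0],"angular": [0.006,0,0],"gripper": 0},
    {"dp": [0,0,0],"angular": [0.006,0,0],"gripper": 0},
    {"dp": [0,0,0],"angular": [0.006,0,0],"gripper": 0},
  ],
  grip_force=120,
)

```text
clock: 10.55
position: [0.56, -0.0246, 0.0669]
ee_rot: [0.679, 0.198, 0.678, -0.2]
contact_force: [-0.4, 1.2, 1.6]
width: 0.0071
```

```bash
cat > feel.py <<'E'
from look import *
plan(.560,-.0247,.065)
a=[]
for i in range(6):
    s=get_state();a.append((s['moment'][2],s['effort'][5]));get_image('wrist')
a=np.array(a);print(a.round(3).T.tolist(),a.mean(0).round(3))
gaps('wrist')
E
python3 feel.py
```

```text
pos [ 0.56   -0.0246  0.0669] q [-0.166  0.365  1.741 -0.003  1.035  0.407] dp units total [ 0.016 -0.     0.   ] zaxis yaw -0.5712 tilt [ 4.0e-04 -2.9e-03 -1.0e+00] F [-0.43  1.24  1.6 ] M [0.148 0.09  0.212] w 0.0071 t 10.55
[[0.212, 0.231, 0.146, 0.279, 0.181, 0.184], [0.202, 0.249, 0.24, 0.217, 0.21, 0.209]] [0.206 0.221]
wrist z50: {-29: 210, -28: 202, -27: 205, -26: 201, -25: 205, -24: 206, -23: 210, -22: 203, -21: 209, -20: 194, -19: 18, -9: 169, -8: 212, -7: 224, -6: 220, -5: 179, 8: 10, 9: 19, 10: 22, 11: 30, 12: 23, 13: 27, 14: 19, 15: 21, 16: 22, 17: 25, 18: 21, 19: 25, 20: 23, 21: 22, 22: 26, 23: 24, 24: 19, 25: 28, 26: 27, 27: 32, 28: 26, 29: 21, 30: 12, 31: 24, 32: 9, 46: 256, 47: 356, 48: 151, 49: 156, 50: 166, 51: 124, 52: 147, 53: 124, 54: 123, 55: 117, 56: 111, 57: 113, 58: 90, 59: 100, 60: 81, 61: 80, 62: 41}
carrier ((0.5599705576896667, 0.08992592990398407), (0.06579381972551346, 0.06598688662052155), 89.88479614257812)
```

Request:
arm_command(
  series=[
    {"dp": [0,0,0],"angular": [0.004,0,0],"gripper": 0},
    {"dp": [0,0,0],"angular": [0.004,0,0],"gripper": 0},
    {"dp": [0,0,0],"angular": [0.004,0,0],"gripper": 0},
    {"dp": [0,0,0],"angular": [0.004,0,0],"gripper": 0},
    {"dp": [0,0,0],"angular": [0.004,0,0],"gripper": 0},
    {"dp": [0,0,0],"angular": [0.004,0,0],"gripper": 0},
    {"dp": [0,0,0],"angular": [0.004,0,0],"gripper": 0},
    {"dp": [0,0,0],"angular": [0.004,0,0],"gripper": 0},
  ],
  grip_force=120,
)

```text
clock: 11.9
position: [0.5599, -0.0246, 0.0669]
ee_rot: [0.673, 0.216, 0.673, -0.218]
contact_force: [-0.2, 1.4, 1.9]
width: 0.0071
```

```bash
python3 feel.py; python3 -c "
from h import *
d,C=campose('wrist');cv2.imwrite('pics/f1.png',d['image']);P=cloud(d,C);np.savez('f1.npz',C=C,image=d['image'],P=P)
k=d['mtx'];T=np.linalg.inv(C)
for x,y,z in[(.56,.07,.044),(.56,.122,.044),(.53,.122,.044),(.59,.122,.044)]:
  p=T[:3,:3]@np.array([x,y,z])+T[:3,3];print((x,y),k[0,2]-k[0,0]*p[0]/p[2],k[1,2]+k[1,1]*p[1]/p[2])"
```

```text
pos [ 0.5599 -0.0246  0.0669] q [-0.166  0.365  1.741 -0.003  1.035  0.46 ] dp units total [ 0.016 -0.     0.001] zaxis yaw -0.624 tilt [ 4.e-04 -3.e-03 -1.e+00] F [-0.18  1.36  1.87] M [0.184 0.079 0.272] w 0.0071 t 11.9
[[0.272, 0.218, 0.183, 0.208, 0.21, 0.237], [0.225, 0.252, 0.232, 0.218, 0.214, 0.213]] [0.221 0.225]
wrist z50: {-29: 109, -28: 203, -27: 196, -26: 202, -25: 205, -24: 202, -23: 206, -22: 199, -21: 211, -20: 196, -19: 127, -8: 248, -7: 232, -6: 218, -5: 210, -4: 91, 9: 13, 10: 14, 11: 24, 12: 15, 13: 26, 14: 13, 15: 24, 16: 23, 17: 23, 18: 17, 19: 14, 20: 25, 21: 28, 22: 14, 23: 27, 24: 13, 25: 24, 26: 15, 27: 21, 28: 21, 29: 24, 30: 26, 31: 21, 32: 15, 46: 286, 47: 412, 48: 189, 49: 190, 50: 176, 51: 175, 52: 156, 53: 172, 54: 154, 55: 137, 56: 137, 57: 154, 58: 131, 59: 129, 60: 134, 61: 119, 62: 54, 63: 6}
carrier ((0.5599586963653564, 0.09031665325164795), (0.06554782390594482, 0.06604243069887161), 89.85132598876953)
(0.56, 0.07) 226.83977559068734 104.79864486857477
(0.56, 0.122) 163.76712152331956 23.317949689058764
(0.53, 0.122) 125.07038419207737 58.587913231351166
(0.59, 0.122) 204.94559557493025 -14.213981390695722
```

No rise yet; 0.225 against 0.221 is within the noise. Same step again.

Request:
arm_command(
  series=[
    {"dp": [0,0,0],"angular": [0.004,0,0],"gripper": 0},
    {"dp": [0,0,0],"angular": [0.004,0,0],"gripper": 0},
    {"dp": [0,0,0],"angular": [0.004,0,0],"gripper": 0},
    {"dp": [0,0,0],"angular": [0.004,0,0],"gripper": 0},
    {"dp": [0,0,0],"angular": [0.004,0,0],"gripper": 0},
    {"dp": [0,0,0],"angular": [0.004,0,0],"gripper": 0},
    {"dp": [0,0,0],"angular": [0.004,0,0],"gripper": 0},
    {"dp": [0,0,0],"angular": [0.004,0,0],"gripper": 0},
  ],
  grip_force=120,
)

```text
clock: 13.3
position: [0.5599, -0.0246, 0.0669]
ee_rot: [0.667, 0.234, 0.667, -0.236]
contact_force: [-0.1, 0.7, 1.7]
width: 0.0073
```

```bash
python3 feel.py
```

```text
pos [ 0.5599 -0.0246  0.0669] q [-0.166  0.365  1.741 -0.003  1.035  0.513] dp units total [ 0.016 -0.     0.001] zaxis yaw -0.677 tilt [ 2.0e-04 -2.9e-03 -1.0e+00] F [-0.09  0.66  1.7 ] M [0.252 0.096 0.244] w 0.0073 t 13.3
[[0.244, 0.276, 0.16, 0.184, 0.163, 0.249], [0.224, 0.253, 0.234, 0.22, 0.215, 0.215]] [0.213 0.227]
wrist z50: {-28: 216, -27: 198, -26: 200, -25: 192, -24: 205, -23: 203, -22: 204, -21: 196, -20: 206, -19: 188, -18: 38, -8: 134, -7: 237, -6: 215, -5: 218, -4: 196, -3: 5, 9: 8, 10: 10, 11: 22, 12: 19, 13: 26, 14: 22, 15: 25, 16: 23, 17: 17, 18: 19, 19: 27, 20: 22, 21: 22, 22: 23, 23: 28, 24: 36, 25: 27, 26: 16, 27: 16, 28: 24, 29: 21, 30: 22, 31: 26, 32: 13, 46: 315, 47: 490, 48: 213, 49: 216, 50: 188, 51: 206, 52: 194, 53: 184, 54: 174, 55: 184, 56: 187, 57: 172, 58: 156, 59: 164, 60: 169, 61: 133, 62: 87, 63: 5}
carrier ((0.5599995851516724, 0.09059762954711914), (0.06462817639112473, 0.06598897278308868), 89.98393249511719)
```

Request:
arm_command(
  series=[
    {"dp": [0,0,0],"angular": [0.003,0,0],"gripper": 0},
    {"dp": [0,0,0],"angular": [0.003,0,0],"gripper": 0},
    {"dp": [0,0,0],"angular": [0.003,0,0],"gripper": 0},
    {"dp": [0,0,0],"angular": [0.003,0,0],"gripper": 0},
    {"dp": [0,0,0],"angular": [0.003,0,0],"gripper": 0},
    {"dp": [0,0,0],"angular": [0.003,0,0],"gripper": 0},
    {"dp": [0,0,0],"angular": [0.003,0,0],"gripper": 0},
    {"dp": [0,0,0],"angular": [0.003,0,0],"gripper": 0},
  ],
  grip_force=120,
)

```text
clock: 14.65
position: [0.5599, -0.0246, 0.0669]
ee_rot: [0.663, 0.247, 0.662, -0.249]
contact_force: [-0.6, 1.1, 0.9]
width: 0.0074
```

```bash
python3 feel.py | grep -v carrier
```

```text
pos [ 0.5599 -0.0246  0.0669] q [-0.166  0.365  1.741 -0.003  1.035  0.552] dp units total [ 0.016 -0.     0.001] zaxis yaw -0.7165 tilt [ 2.e-04 -3.e-03 -1.e+00] F [-0.63  1.09  0.89] M [0.208 0.114 0.311] w 0.0074 t 14.65
[[0.311, 0.257, 0.189, 0.271, 0.211, 0.193], [0.256, 0.278, 0.239, 0.223, 0.221, 0.221]] [0.239 0.24 ]
wrist z50: {-28: 147, -27: 196, -26: 202, -25: 185, -24: 210, -23: 193, -22: 202, -21: 203, -20: 202, -19: 191, -18: 103, -8: 28, -7: 315, -6: 218, -5: 207, -4: 217, -3: 64, 9: 5, 10: 12, 11: 16, 12: 21, 13: 15, 14: 19, 15: 16, 16: 22, 17: 20, 18: 9, 19: 21, 20: 22, 21: 24, 22: 16, 23: 20, 24: 18, 25: 18, 26: 18, 27: 21, 28: 25, 29: 21, 30: 24, 31: 20, 32: 12, 33: 6, 46: 364, 47: 506, 48: 215, 49: 250, 50: 222, 51: 210, 52: 214, 53: 206, 54: 208, 55: 178, 56: 214, 57: 200, 58: 167, 59: 196, 60: 161, 61: 178, 62: 102, 63: 6}
```

The first readings rise by about 0.03 N m, so contact seems to start here. Repeating the same small step.

Request:
arm_command(
  series=[
    {"dp": [0,0,0],"angular": [0.003,0,0],"gripper": 0},
    {"dp": [0,0,0],"angular": [0.003,0,0],"gripper": 0},
    {"dp": [0,0,0],"angular": [0.003,0,0],"gripper": 0},
    {"dp": [0,0,0],"angular": [0.003,0,0],"gripper": 0},
    {"dp": [0,0,0],"angular": [0.003,0,0],"gripper": 0},
    {"dp": [0,0,0],"angular": [0.003,0,0],"gripper": 0},
    {"dp": [0,0,0],"angular": [0.003,0,0],"gripper": 0},
    {"dp": [0,0,0],"angular": [0.003,0,0],"gripper": 0},
  ],
  grip_force=120,
)

```text
clock: 16.0
position: [0.5599, -0.0246, 0.0669]
ee_rot: [0.658, 0.26, 0.657, -0.262]
contact_force: [-0.8, 1.8, 1.8]
width: 0.0067
```

```bash
python3 feel.py | grep -v carrier
```

```text
pos [ 0.5599 -0.0246  0.0669] q [-0.166  0.365  1.741 -0.004  1.035  0.592] dp units total [ 0.016 -0.     0.001] zaxis yaw -0.756 tilt [ 2.0e-04 -3.1e-03 -1.0e+00] F [-0.81  1.83  1.84] M [0.238 0.055 0.278] w 0.0067 t 16.0
[[0.278, 0.267, 0.219, 0.236, 0.249, 0.216], [0.285, 0.307, 0.266, 0.248, 0.245, 0.243]] [0.244 0.266]
wrist z50: {-28: 67, -27: 218, -26: 197, -25: 196, -24: 194, -23: 200, -22: 194, -21: 206, -20: 202, -19: 188, -18: 166, -8: 5, -7: 323, -6: 203, -5: 206, -4: 207, -3: 57, 10: 14, 11: 16, 12: 15, 13: 17, 14: 20, 15: 20, 16: 22, 17: 16, 18: 21, 19: 17, 20: 19, 21: 17, 22: 17, 23: 24, 24: 28, 25: 22, 26: 19, 27: 22, 28: 24, 29: 22, 30: 27, 31: 26, 32: 20, 33: 7, 46: 365, 47: 565, 48: 241, 49: 249, 50: 237, 51: 238, 52: 210, 53: 250, 54: 206, 55: 229, 56: 201, 57: 213, 58: 209, 59: 203, 60: 206, 61: 185, 62: 103}
```

Readings after like turns have now risen about 0.055 N m, and the camera shows the face plate standing still while the jaw moved 0.35 mm. Both give about 4-5 N. One more like step should come to about 9-10 N.

Request:
arm_command(
  series=[
    {"dp": [0,0,0],"angular": [0.003,0,0],"gripper": 0},
    {"dp": [0,0,0],"angular": [0.003,0,0],"gripper": 0},
    {"dp": [0,0,0],"angular": [0.003,0,0],"gripper": 0},
    {"dp": [0,0,0],"angular": [0.003,0,0],"gripper": 0},
    {"dp": [0,0,0],"angular": [0.003,0,0],"gripper": 0},
    {"dp": [0,0,0],"angular": [0.003,0,0],"gripper": 0},
    {"dp": [0,0,0],"angular": [0.003,0,0],"gripper": 0},
    {"dp": [0,0,0],"angular": [0.003,0,0],"gripper": 0},
  ],
  grip_force=120,
)

```text
clock: 17.35
position: [0.5599, -0.0246, 0.0669]
ee_rot: [0.652, 0.273, 0.651, -0.275]
contact_force: [-0.1, 1.4, 0.8]
width: 0.007
```

```bash
python3 feel.py
```

```text
pos [ 0.5599 -0.0246  0.0669] q [-0.166  0.365  1.741 -0.004  1.035  0.632] dp units total [ 0.016 -0.     0.002] zaxis yaw -0.7955 tilt [ 2.0e-04 -3.2e-03 -1.0e+00] F [-0.12  1.4   0.79] M [0.242 0.141 0.319] w 0.007 t 17.35
[[0.319, 0.345, 0.279, 0.285, 0.337, 0.246], [0.314, 0.336, 0.295, 0.277, 0.273, 0.271]] [0.302 0.294]
wrist z50: {-27: 220, -26: 197, -25: 186, -24: 199, -23: 194, -22: 198, -21: 203, -20: 193, -19: 196, -18: 189, -17: 45, -7: 296, -6: 208, -5: 209, -4: 207, -3: 70, 10: 10, 11: 13, 12: 17, 13: 23, 14: 21, 15: 13, 16: 18, 17: 24, 18: 24, 19: 22, 20: 19, 21: 22, 22: 18, 23: 19, 24: 18, 25: 22, 26: 16, 27: 27, 28: 17, 29: 22, 30: 21, 31: 15, 32: 7, 33: 6, 46: 356, 47: 593, 48: 258, 49: 260, 50: 246, 51: 252, 52: 249, 53: 237, 54: 237, 55: 236, 56: 239, 57: 225, 58: 221, 59: 223, 60: 211, 61: 211, 62: 120, 63: 10}
carrier ((0.5600022673606873, 0.0914265587925911), (0.06376656144857407, 0.06599287688732147), 89.96895599365234)
```

All three estimates put the force at 6-9 N: torque rise 0.06-0.09 N m, spring compression 0.68 mm (≈8 N), and angle past onset (≈9 N). A half step more, then I'll let go.

Request:
arm_command(
  series=[
    {"dp": [0,0,0],"angular": [0.003,0,0],"gripper": 0},
    {"dp": [0,0,0],"angular": [0.003,0,0],"gripper": 0},
    {"dp": [0,0,0],"angular": [0.003,0,0],"gripper": 0},
    {"dp": [0,0,0],"angular": [0,0,0],"gripper": 0},
    {"dp": [0,0,0],"angular": [0,0,0],"gripper": 0},
    {"dp": [0,0,0],"angular": [0,0,0],"gripper": 40},
    {"dp": [0,0,0],"angular": [0,0,0],"gripper": 40},
    {"dp": [0,0,0],"angular": [0,0,0],"gripper": 40},
  ],
)

```text
clock: 18.7
position: [0.5603, -0.0253, 0.0667]
ee_rot: [0.65, 0.278, 0.649, -0.28]
contact_force: [0.0, 0.8, 0.6]
width: 0.0402
```

```bash
python3 feel.py
```

```text
pos [ 0.5603 -0.0253  0.0667] q [-0.166  0.365  1.741 -0.005  1.034  0.648] dp units total [ 0.014  0.002 -0.006] zaxis yaw -0.8119 tilt [ 8.0e-04 -4.2e-03 -1.0e+00] F [0.03 0.76 0.64] M [0.083 0.043 0.054] w 0.0402 t 18.7
[[0.054, -0.023, -0.004, 0.012, -0.024, 0.014], [-0.001, 0.003, 0.003, 0.002, 0.001, 0.001]] [0.005 0.002]
wrist z50: {-27: 208, -26: 199, -25: 190, -24: 197, -23: 195, -22: 199, -21: 195, -20: 190, -19: 207, -18: 178, -17: 70, -7: 313, -6: 190, -5: 221, -4: 197, -3: 84, 10: 8, 11: 20, 12: 14, 13: 19, 14: 13, 15: 19, 16: 17, 17: 16, 18: 14, 19: 26, 20: 16, 21: 16, 22: 19, 23: 10, 24: 21, 25: 29, 26: 16, 27: 22, 28: 18, 29: 18, 30: 25, 31: 15, 32: 16, 33: 8, 46: 367, 47: 570, 48: 265, 49: 252, 50: 249, 51: 260, 52: 251, 53: 247, 54: 248, 55: 239, 56: 246, 57: 227, 58: 243, 59: 227, 60: 210, 61: 219, 62: 124, 63: 8}
carrier ((0.5600088238716125, 0.09158508479595184), (0.06598277390003204, 0.06342534720897675), 0.023571748286485672)
```

Released, with compression about 0.74 mm (≈9 N). Now straight up and a final look.

Request:
arm_command(
  series=[
    {"dp": [-0.1,0,0],"angular": [0,0,0],"gripper": 40},
    {"dp": [-0.25,0,0],"angular": [0,0,0],"gripper": 40},
    {"dp": [-0.25,0,0],"angular": [0,0,0],"gripper": 40},
    {"dp": [-0.25,0,0],"angular": [0,0,0],"gripper": 40},
    {"dp": [-0.25,0,0],"angular": [0,0,0],"gripper": 40},
    {"dp": [0,0,0],"angular": [0,0,0],"gripper": 40},
    {"dp": [0,0,0],"angular": [0,0,0],"gripper": 40},
    {"dp": [0,0,0],"angular": [0,0,0],"gripper": 40},
  ],
)

```text
clock: 20.05
position: [0.5596, -0.0244, 0.2058]
ee_rot: [0.651, 0.278, 0.648, -0.28]
contact_force: [0.6, -0.2, -1.1]
width: 0.0399
```

```bash
python3 -c "
from look import *
plan(.56,-.0247,.2);d=gaps('wrist');gaps('side');
s,_=campose('side');P=cloud(s,_);print([P[b,a].round(3).tolist() for a,b in((411,235),(358,168),(270,140))])
d,C=campose('wrist');P=cloud(d,C);im=d['image'];cv2.imwrite('pics/end.png',im)
m=(P[...,2]>.039)&(P[...,2]<.0475)&(abs(P[...,0]-.56)<.05)&(P[...,1]>.068)&(P[...,1]<.128)&(im.max(-1)>150)
m=cv2.morphologyEx(m.astype(np.uint8),cv2.MORPH_OPEN,np.ones((3,3)))>0
print(cv2.minAreaRect(P[m][:,:2].astype(np.float32)))
k=(P[...,2]>.088)&(P[...,2]<.1);print('knob',cv2.minAreaRect(P[k][:,:2].astype(np.float32)))"
```

```text
pos [ 0.5596 -0.0244  0.2058] q [-0.165  0.251  1.536 -0.004  1.352  0.647] dp units total [0.048 0.001 0.004] zaxis yaw -0.8114 tilt [ 0.002  -0.0042 -1.    ] F [ 0.57 -0.21 -1.06] M [ 0.002  0.008 -0.033] w 0.0399 t 20.05
wrist z50: {-27: 43, -26: 66, -25: 67, -24: 67, -23: 66, -22: 69, -21: 65, -20: 68, -19: 67, -18: 63, -17: 41, -7: 65, -6: 65, -5: 69, -4: 67, -3: 43, 10: 9, 11: 10, 12: 12, 13: 10, 15: 7, 16: 5, 17: 10, 18: 11, 19: 14, 20: 5, 21: 8, 22: 6, 23: 13, 24: 11, 25: 9, 26: 6, 27: 10, 28: 11, 29: 11, 30: 10, 31: 6, 32: 9, 46: 22, 47: 161, 48: 82, 49: 76, 50: 67, 51: 87, 52: 76, 53: 82, 54: 78, 55: 74, 56: 81, 57: 82, 58: 71, 59: 85, 60: 83, 61: 70, 62: 65, 63: 7}
carrier ((0.5599778890609741, 0.09106333553791046), (0.06291694939136505, 0.06597144901752472), 89.92630004882812)
side z50: {-26: 12, -25: 37, -24: 29, -23: 13, -22: 24, -21: 16, -20: 16, -19: 21, -18: 15, -17: 18, -16: 11, -6: 20, -5: 25, -4: 25, -3: 15, -2: 20, -1: 5, 21: 6, 33: 7, 48: 34, 49: 27, 50: 24, 51: 16, 52: 15, 53: 12, 54: 9, 55: 22, 56: 9, 57: 20, 58: 17, 59: 16, 60: 12, 61: 12, 62: 15, 63: 11, 64: 8}
carrier ((0.5599143505096436, 0.0937722772359848), (0.06006864830851555, 0.06589243561029434), 89.02921295166016)
[[0.684, -0.029, 0.075], [0.555, -0.033, 0.307], [0.572, 0.334, 0.034]]
((0.5593701601028442, 0.09781806170940399), (0.049635302275419235, 0.08050737529993057), 89.61483764648438)
knob ((0.5597804188728333, -0.02438381314277649), (0.056145839393138885, 0.014015238732099533), 45.586936950683594)
```

View pics/end.png

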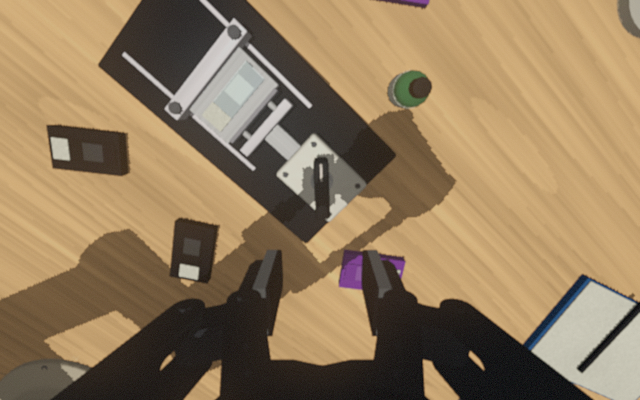

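The final picture shows the carrier (235,95) square against the stop and the knob free at (322,185). The measured carrier rectangle is 80 x 50 mm, 0.4° off square. The fingers are clear, so I'm handing in.

```bash
python3 -c "
from rig import sign_off; print(sign_off())"
```

```text
the job is handed in; nothing more can be done
None
```

I broke the knob loose with a clockwise twist and turned it to about 2.35 rad. The carrier is against the stop, and the job is handed in at about 20 s with the fingers clear of the knob.

- **Clamping force:** I estimate 8–10 N; it was not measured directly. The last spring compression seen was about 0.74 mm (roughly 9 N). Readings after like turns had risen by 0.06–0.09 N m, which gives 6–9 N, before a final small turn that I did not read again. The angle past first contact gave about 9 N at that same point.
- **Torque disagreement:** the torque grew about 0.03 N m per step where about 0.045 was expected. The torque estimate is therefore the least certain of the three.
- **Carrier:** it lies about 0.4° (0.007 rad) off square, its front edge within measuring error of the stop face and centred on the stage to within 1 mm.
- **Bystanders:** the bottle and slide box read the same positions as at the start. The objective was hidden behind the arm in the last view, so I did not re-measure it; the arm never went near it.
- **Odd reading:** the gripper opening read 7 mm on the 14 mm bar under 120 N. The picture showed both pads on the bar, and it turned without noticeable slip.

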